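# Lock a water-filter cartridge into its bayonet socket

### The arm

A 6-joint arm with a two-finger parallel gripper is mounted at the origin on a cart in front of the work surface, level with it; the furniture and walls round the work are solid. World frame = base frame: x ahead of the robot, y to its left, z up, the work surface at z = 0. Lengths are in m, angles in rad, forces in N, time in s.
With the tool pointing down it reaches from about 0.225 to 0.875 m from the base axis. Payload 3.4 kg.
Tool frame: the origin (TCP) lies between the finger pads; the fingertips stand 11 mm ahead of it and the grasp point (between the pads) lies 8 mm behind it; z points along the fingers, y is the line along which they close (so a half turn about z gives the same grasp; the last joint's range is limited). The gripper opens to 85 mm and grips with 20 to 120 N. Pads are 22 mm wide; open, the fingers measure 114 mm over their backs; the gripper's body (76 mm by 85 mm) begins 54 mm behind the grasp point. The pads swing forward as they close: fully open they stand 13 mm farther back than shut.
Start: joints at [-1.443, 0.276, 1.505, -0, 1.361, -0.121], TCP at [0.142, -0.557, 0.242] pointing down, gripper open.
Joint ranges: [-2.89, 2.89], [-0.75, 2.08], [0.22, 2.7], [-1.18, 4.32], [0.11, 2.71], [-2.7, 2.7]. Speed limits (rad/s): [2.57, 2.57, 3.14, 3.14, 3.14, 3.14].

### API

Orientations are given as a unit quaternion [w, x, y, z].
In Python, from rig import sensors, eyes, manip gives the robot as it stands.
- The arm moves only by the tool drive_tool, never from a script. Its argument "deltas" is a list of rows, each an object with "linear": the shift along the world's x, y, z in mm, a list of three; "twist": the turn about the world's z in degrees; "claw": the opening, from 0 (shut) to 1 (fully open). In form: [{"linear": [tx, ty, tz], "twist": twist, "claw": claw}, ...]. A call has 1 to 12 rows; each row is the pose to reach, as a shift and turn from the pose commanded when the call began; what a row does not reach only later rows make up. A row lasts 1/12 s, in which the tool goes at most 41.7 mm and 7.16 degrees, less where a joint would pass 70% of its speed; a pose out of reach is approached as far as the arm can. A call with a gripper value outside its range is refused whole. The fingers move at their own pace and stop on an object; "squeeze" is the grip in N (left out, the last holds). Time passes only in rows, so rows that repeat a pose let the fingers close. It gives the time, the measured TCP pose, the force, the opening and the grip force at its end, in the units of the state.
- sensors.get_state(): the state, without advancing time (a new reading comes with each control period).
- eyes.get_image(name): name is "scene" or "side" or "wrist"; returns the picture (384x512x3 uint8, red, green, blue); there is no depth.
- eyes.camera_model(name): a dict with "intrinsics" (3x3 intrinsics, pixels), "dist" ([k1, k2, p1, p2, k3] as OpenCV has them; the pictures are not rectified), "R" (3x3) and "t" (3): a world point X has camera coordinates R X + t. Camera axes: x right, y down, z forward; pixel columns grow to the right and rows downward; lengths in m; the calibration is good to about 2 mm. A picture is of the moment at which its call begins: read the wrist's pose just before it. camera_model takes no time and is no camera call; for the wrist camera it gives the pose at the moment of the call.
- manip.sign_off(): hands the job in; it is judged then, once.
The state is a dict: "clock": time; "qpos": joint angles; "qd": joint speeds; "effort": joint torques, N m; "position": TCP position; "ee_rot": TCP orientation; "contact_force": force on the tool from outside, world axes, zero at the start; "moment": the same for the moment, N m; "width": finger opening in m; "gripper_force": force on a finger pad.
Only numpy, scipy, OpenCV 4.12 (cv2) and the standard library are available. Lean on these libraries where they do the work, as an engineer would, in place of code of your own. Each camera call takes 0.05 s, during which the arm holds its last target. There are 200 camera calls.

### The job

Fit the water-filter cartridge into the socket of the filter base: let its two lugs down through the two slots of the grey metal collar, then turn it clockwise a quarter turn until it drops into its locked position, and let go. The collar sits turned at some angle in the base, so feel for the slots with light pressure and never force it, and leave the other things on the worktop where they are.

Things in the scene. Friction and masses are not known exactly. Their poses are not given: they have to be found in the camera images.
- cartridge_grip (a point): Centre of the wing grip on top of the loose filter cartridge, on its axis, 95 mm above its foot; x along the wing, z up. Wing: white, 50 mm long (x), 14 mm thick (y), free from 75 to 113 mm above the foot. Height of this point above the socket's mouth: 85 mm with the lugs resting on the collar's lip, 68 mm with the lugs on the ledge, 63 mm when locked.
- cartridge: The cartridge, origin at the centre of its foot, axes as the grip's. It starts upright on the worktop; 113 mm tall, 0.2 to 0.4 kg. White body 66 mm in diameter from 42 to 75 mm up; below it a grey nose 48 mm in diameter, tapering to 38 mm over the lowest 9 mm.
- lug_level (a point): Point on the cartridge's axis level with the undersides of its two blue lugs, 10 mm above the foot. The lugs stand out from the nose at +x and -x (in line with the wing) to a radius of 33 mm, 12 mm wide and 8 mm high. They are alike, so half a turn makes no difference.
- filter_base: Fixed white block 130 x 130 x 55 mm, origin at the centre of its underside, z up; steel outlet pipe 30 mm long at -y, brass union 22 mm at +x, blue mark on top at -x. Pushing or twisting the cartridge against the base or its collar with more than 40 N damages it.
- socket_mouth (a point): Centre of the socket's mouth, 55 mm above the worktop, axes as the base's; level with the flat grey metal lip of the collar. Bore 51 mm for the nose; two opposite slots 16 mm wide, out to radius 36 mm, for the lugs. The line of the slots lies 8 to 61 degrees anticlockwise of x (from above), fixed but not measured: find it by eye or feel. The lugs pass within 3 degrees of it.
- ledge_level (a point): Point on the socket's axis 17 mm below the mouth, level with the ledge under the 6 mm thick lip on which the lugs rest once through the slots. From there the cartridge turns only clockwise seen from above, with 3 mm of play upward. No spring: its own weight (or a light push) makes it fall into slots and pockets.
- pocket_level (a point): Point on the socket's axis 22 mm below the mouth: the floor of the two locking pockets, 5 mm below the ledge. They lie 90 degrees clockwise of the slots, with about 4 degrees of room either way; a solid stop ends the turn at their far side.
- press: glass and steel french press, 225 mm tall, a bystander; origin at the centre of its underside
- mill: dark wooden pepper mill, 170 mm tall, a bystander; origin at the centre of its underside
- oats: larger wire-clamp jar, 134 mm tall, a bystander; origin at the centre of its underside
- beans: smaller wire-clamp jar, 109 mm tall, a bystander; origin at the centre of its underside
- mug: beige mug, 100 mm tall, a bystander; origin at the centre of its underside
- salt: salt shaker, 90 mm tall, a bystander; origin at the centre of its underside
- brush: wooden dish brush lying flat, 196 mm long, a bystander; origin at the centre of its underside
There are look-alikes about, which are no part of the job. What is shaped like the cartridge but yellow is not meant.

How it is judged:
On the way:
1. the cartridge's lugs are down through the slots, on the ledge under the collar's lip, not yet locked (z of cartridge_grip in the frame of socket_mouth between 0.0655 and 0.0725 m and horizontal distance between cartridge_grip and socket_mouth below 0.005 m and angle between cartridge_grip's own z axis and vertical below 0.1 rad), for 0.1 s.
At the end, for the whole second after the job is handed in: The cartridge stands upright in the socket (tilt under 0.06 rad, grip centre within 4 mm of the socket's axis), dropped into its locking pockets (grip centre less than 65 mm above the mouth; 63 mm is fully down), released and at rest (z of cartridge_grip in the frame of socket_mouth below 0.065 m and horizontal distance between cartridge_grip and socket_mouth below 0.004 m and angle between cartridge_grip's own z axis and vertical below 0.06 rad and linear speed of cartridge below 0.02 m/s); the robot touches nothing.
It fails at once if the cartridge is pushed or twisted against the filter base with more than 40 N (contact force between cartridge and filter_base above 40 N).
It fails at once if one of the other things on the worktop is moved more than 30 mm (distance of any of press, mill, oats, beans, mug, salt, brush from where it was at the start of the episode above 0.03 m).
It also fails if it takes over 70 s, if anything falls off the work surface, if the arm or the gripper's body presses on something with over 40 N, if the wrist force passes 120 N, or if a joint passes its speed limit or range.

## Working session

There is one attempt and no reset: what is moved stays moved. The work goes in short steps, Python scripts to look and compute and a tool call to move; the robot and the scene stay as the last step left them, time stands still between calls to the robot, and variables do not carry over. Pictures are saved under pics/ and viewed, at most 10 in all, crops included, and the job is handed in when it is done.

Besides the shell and the picture viewer there is one more tool, called after "Emit:" as name(argument=value, ...) on one line, values as JSON. drive_tool: Moves the arm, as the interface text tells. Its arguments: {"type":"object","properties":{"deltas":{"type":"array","items":{"type":"object","properties":{"linear":{"type":"array","items":{"type":"number"}},"twist":{"type":"number"},"claw":{"type":"number"}}}},"squeeze":{"type":"number"}},"required":["deltas"]}

```bash
mkdir -p pics
cat > h.py <<'E'
import numpy as np, cv2
from rig import sensors, eyes, manip
def cam(n):
    m=eyes.camera_model(n); return {k:np.array(v,float) for k,v in m.items() if k in('intrinsics','dist','R','t')}
def ray(m,px,z):
    u=cv2.undistortPoints(np.array(px,float).reshape(-1,1,2),m['intrinsics'],m['dist']).reshape(-1,2)
    d=np.c_[u,np.ones(len(u))]@m['R']; c=-m['R'].T@m['t']
    return c+d*((z-c[2])/d[:,2])[:,None]
def proj(m,X):
    return cv2.projectPoints(np.array(X,float).reshape(-1,1,3),cv2.Rodrigues(m['R'])[0],m['t'],m['intrinsics'],m['dist'])[0].reshape(-1,2)
def snap(n,f):
    im=eyes.get_image(n); cv2.imwrite('pics/'+f,cv2.cvtColor(im,cv2.COLOR_RGB2BGR)); return im
E
python3 - <<'E'
from h import *
a=snap('scene','a.png'); b=snap('side','b.png'); 
im=np.hstack([a,b]); 
s=sensors.get_state(); print(s)
for n in('scene','side','wrist'):
    m=cam(n); print(n,-m['R'].T@m['t'],m['R'][2],m['intrinsics'][0,0])
E
```

```text
{'clock': 0.1, 'qpos': array([-1.44300085e+00,  2.76560641e-01,  1.50600751e+00,  1.79426213e-05,
        1.36068737e+00, -1.20990374e-01]), 'qd': array([ 0.00152087, -0.00070974, -0.00249207,  0.00084476, -0.00012765,
       -0.00014853]), 'effort': array([ 1.35073202e-03, -4.17699015e+01, -2.46404725e+01, -5.35653612e-05,
        5.85480520e-03,  9.26372621e-06]), 'position': array([ 0.14152986, -0.55685119,  0.24150933]), 'ee_rot': array([-8.31456956e-04,  9.92273061e-01,  1.24070465e-01,  5.94342244e-06]), 'contact_force': array([0.04726863, 0.66599844, 0.12986489]), 'moment': array([-0.02380737, -0.00756269, -0.04289326]), 'gripper_force': 0.0, 'width': 0.08524138438982874}
scene [ 0.26154209 -1.00823903  0.76302103] [ 0.22924176  0.82357479 -0.51881864] 366.02566028960774
side [ 0.30135813 -0.62209997  0.8300451 ] [ 0.24217969  0.66369182 -0.70771616] 349.9966498041709
wrist [ 0.21280914 -0.53822743  0.37182139] [-0.28238507 -0.06957294 -0.95677493] 320.90544652773315
```

View pics/a.png

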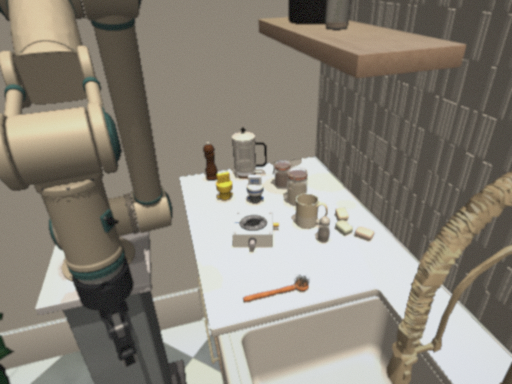

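View pics/b.png

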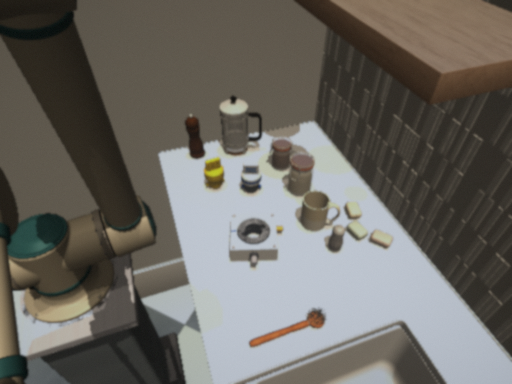

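Possible confusions: the yellow look-alike at side (214,170) / scene (224,187), and the white cartridge at side (250,178) / scene (255,189). The jars at (281,155) and (300,175) are clearly something else. I choose the white one and check it in a close crop together with the base, which is at side (253,240).

Run:
```python
from h import *
b=cv2.imread('pics/b.png')[150:270,195:295]
cv2.imwrite('pics/c.png',cv2.resize(b,None,fx=5,fy=5,interpolation=cv2.INTER_CUBIC))
```

```text
(no output)
```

View pics/c.png

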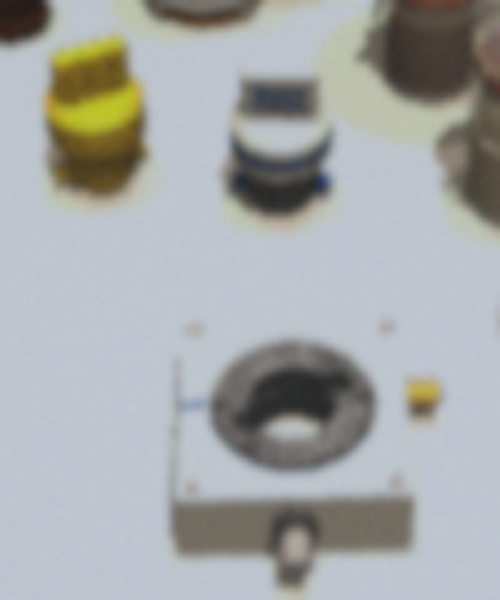

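The crop shows the white cartridge with blue lugs at crop (237,180) and (322,183). The base has its blue mark on the left and the pipe toward the camera, and there are dark slot hints on the collar at crop (345,380) and (240,425).

Run:
```python
from h import *
m=cam('side'); P=lambda x,y:[x/5+195,y/5+150]
def sh(n,pts,z): print(n,z,ray(m,[P(*p) for p in pts],z).round(4).tolist())
sh('lugs',[(237,182),(322,183)],.014)
sh('wingtop ends',[(243,77),(318,82)],.113)
sh('collar c,slots',[(293,405),(345,380),(240,425)],.055)
sh('front edge,mark',[(178,500),(412,497),(180,405),(205,404)],.055)
sh('yellow',[(98,190)],.0)
w=cam('wrist');R=w['R'];s=sensors.get_state()
print('wrist cam offset',-R.T@w['t']-s['position'],R.round(3).tolist())
```

```text
lugs 0.014 [[0.5326, 0.1882, 0.014], [0.586, 0.1686, 0.014]]
wingtop ends 0.113 [[0.5366, 0.1787, 0.113], [0.5794, 0.1588, 0.113]]
collar c,slots 0.055 [[0.4963, -0.0348, 0.055], [0.5302, -0.0275, 0.055], [0.4639, -0.0385, 0.055]]
front edge,mark 0.055 [[0.4172, -0.0757, 0.055], [0.5364, -0.1155, 0.055], [0.4364, -0.0138, 0.055], [0.4498, -0.0177, 0.055]]
yellow 0.0 [[0.4455, 0.2257, 0.0]]
wrist cam offset [0.07127928 0.01862376 0.13031206] [[0.246, -0.969, -0.002], [-0.927, -0.236, 0.291], [-0.282, -0.07, -0.957]]
```

Emit:
drive_tool(deltas=[{"linear": [30,40,0],"twist": 7,"claw": 1},{"linear": [60,80,0],"twist": 14,"claw": 1},{"linear": [84,108,0],"twist": 21,"claw": 1},{"linear": [108,136,0],"twist": 28,"claw": 1},{"linear": [132,164,0],"twist": 35,"claw": 1},{"linear": [156,192,0],"twist": 42,"claw": 1},{"linear": [180,220,0],"twist": 49,"claw": 1},{"linear": [204,248,0],"twist": 56,"claw": 1},{"linear": [228,280,0],"twist": 63,"claw": 1},{"linear": [250,310,0],"twist": 70,"claw": 1},{"linear": [265,340,0],"twist": 77,"claw": 1},{"linear": [280,360,0],"twist": 84,"claw": 1}])

```text
clock: 1.1
position: [0.4218, -0.1942, 0.242]
ee_rot: [-0.001, 0.651, 0.759, 0.0]
contact_force: [0.2, 0.1, -0.2]
width: 0.0855
gripper_force: 0.0
```

Emit:
drive_tool(deltas=[{"linear": [15,20,-4],"twist": 7,"claw": 1},{"linear": [30,40,-8],"twist": 14,"claw": 1},{"linear": [45,60,-12],"twist": 21,"claw": 1},{"linear": [60,80,-16],"twist": 28,"claw": 1},{"linear": [75,100,-20],"twist": 35,"claw": 1},{"linear": [90,120,-24],"twist": 42,"claw": 1},{"linear": [105,135,-28],"twist": 49,"claw": 1},{"linear": [111,147,-32],"twist": 56,"claw": 1},{"linear": [111,147,-32],"twist": 60,"claw": 1},{"linear": [111,147,-32],"twist": 60,"claw": 1},{"linear": [111,147,-32],"twist": 60,"claw": 1}])

```text
clock: 2.02
position: [0.5323, -0.0502, 0.2099]
ee_rot: [-0.001, 0.189, 0.982, -0.0]
contact_force: [0.4, 0.2, -0.7]
width: 0.0853
gripper_force: 0.0
```

Run:
```python
from h import *
s=sensors.get_state(); w=cam('wrist'); im=snap('wrist','d.png'); np.savez('d.npz',**w)
print(s['position'],s['ee_rot'],s['clock'],s['qpos'].round(2),s['contact_force'])
print(proj(w,[.496,-.035,.055]))
```

```text
[ 0.53230956 -0.05017814  0.20989506] [-5.24400019e-04  1.89334933e-01  9.81912422e-01 -6.41538872e-05] 2.0167 [-0.22  0.24  1.64 -0.    1.26 -1.41] [ 0.36937645  0.24382817 -0.7014192 ]
[[260.60757422 134.3834448 ]]
```

View pics/d.png

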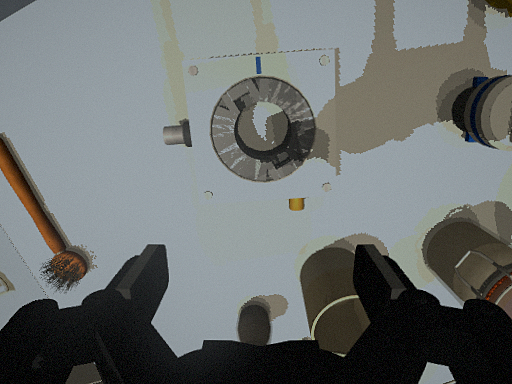

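The wrist view shows the base with the collar at about (262,129) and radius about 52 px. The blue mark is at (258,65), the screws are at (193,71), (324,61), (327,187) and (208,194), and the slots appear as dark patches near (240,100) and (290,155). I will zoom in with the contrast raised.

Run:
```python
from h import *
w=dict(np.load('d.npz')); im=cv2.imread('pics/d.png')
S=ray(w,[(193,71),(324,61),(327,187),(208,194),(258,65)],.055); print('screws',S[:4].round(4).tolist(),S[:4].mean(0),'mark',S[4])
c=S[:4].mean(0)
g=cv2.cvtColor(im,cv2.COLOR_BGR2GRAY)
# collar outline: dark vs. white top
hsv=cv2.cvtColor(im,cv2.COLOR_BGR2HSV)
m=(g<175).astype(np.uint8); 
# rectified top view of z=.055 plane, 120mm square, axes world (x right,y up), 5px/mm
n=600; u,v=np.meshgrid(np.arange(n),np.arange(n)); cc=np.array([.496,-.035])
X=np.stack([cc[0]+(u-300)/5e3,cc[1]-(v-300)/5e3,np.full(u.shape,.055)],-1)
p=proj(w,X.reshape(-1,3)).reshape(n,n,2).astype(np.float32)
r=cv2.remap(im,p[...,0],p[...,1],cv2.INTER_CUBIC)
r=cv2.convertScaleAbs(r,alpha=1.6,beta=0)
cv2.imwrite('pics/e.png',r)
```

```text
screws [[0.4248, -0.0681, 0.055], [0.4584, 0.0374, 0.055], [0.5639, 0.0042, 0.055], [0.5291, -0.1012, 0.055]] [ 0.49406228 -0.03191456  0.055     ] mark [ 0.44107406 -0.0153764   0.055     ]
```

View pics/e.png

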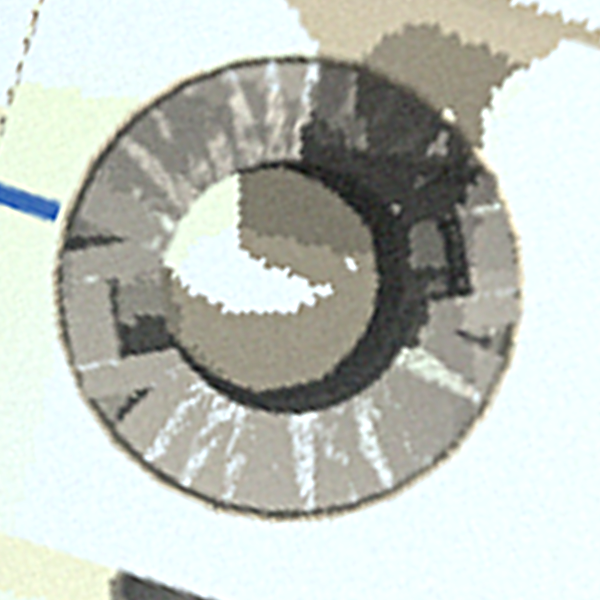

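Rectified view (world-aligned, 5 px/mm): the collar centre is at (290,287), which is world (0.494,-0.032). The outer slot edges have midpoints (116,318) and (466,254), so the slot line lies at about +10° world (base yaw is -17.5°, giving 28° relative). Next I go above the cartridge for its closer look.

Run:
```python
from h import *
m=cam('side')
print('press,mill,beans,oats bottoms', ray(m,[(235,150),(197,155),(281,163),(299,190)],0).round(3).tolist())
```

```text
press,mill,beans,oats bottoms [[0.57, 0.401, 0.0], [0.427, 0.418, 0.0], [0.707, 0.273, 0.0], [0.712, 0.123, 0.0]]
```

Emit:
drive_tool(deltas=[{"linear": [5,20,10],"twist": 0,"claw": 1},{"linear": [13,50,20],"twist": 0,"claw": 1},{"linear": [21,80,30],"twist": 0,"claw": 1},{"linear": [29,110,40],"twist": 0,"claw": 1},{"linear": [37,140,50],"twist": 0,"claw": 1},{"linear": [45,170,60],"twist": 0,"claw": 1},{"linear": [53,190,60],"twist": 0,"claw": 1},{"linear": [58,205,60],"twist": 0,"claw": 1},{"linear": [58,205,60],"twist": 0,"claw": 1},{"linear": [58,205,60],"twist": 0,"claw": 1}])

```text
clock: 2.9
position: [0.5902, 0.1543, 0.2697]
ee_rot: [-0.001, 0.189, 0.982, -0.001]
contact_force: [0.3, -1.1, 0.1]
width: 0.0851
gripper_force: 0.0
```

Run:
```python
from h import *
s=sensors.get_state(); w=cam('wrist'); im=cv2.cvtColor(snap('wrist','f0.png'),cv2.COLOR_RGB2BGR); np.savez('f.npz',**w)
print(s['position'],s['ee_rot'],s['clock'])
n=600; u,v=np.meshgrid(np.arange(n),np.arange(n)); cc=np.array([.558,.172])
X=np.stack([cc[0]+(u-300)/5e3,cc[1]-(v-300)/5e3,np.full(u.shape,.113)],-1)
p=proj(w,X.reshape(-1,3)).reshape(n,n,2).astype(np.float32)
r=cv2.remap(im,p[...,0],p[...,1],cv2.INTER_CUBIC)
cv2.imwrite('pics/f.png',r)
```

```text
[0.59020895 0.1542556  0.26970811] [-6.06035483e-04  1.88679110e-01  9.82038371e-01 -6.81639715e-04] 2.9
```

View pics/f.png

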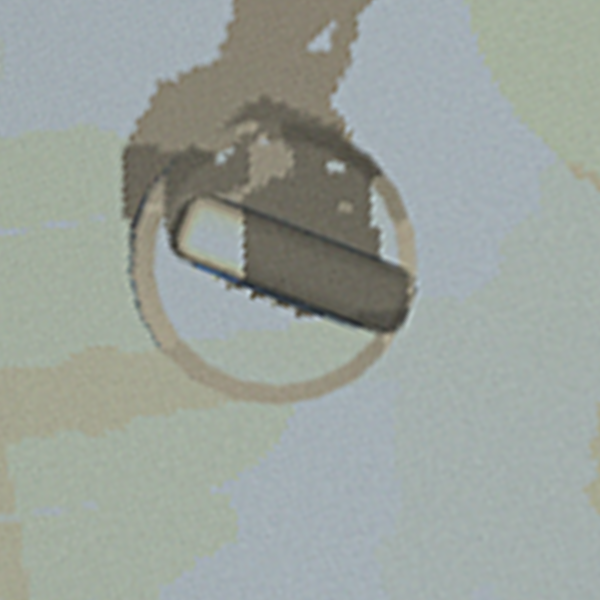

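The cartridge's wing corners are at (195,193), (175,250), (393,333) and (412,268). That puts its centre at world (0.557,0.180) with the wing at -20°. I move over it, go down and grip.

Emit:
drive_tool(deltas=[{"linear": [-16,12,-20],"twist": 2,"claw": 0.6},{"linear": [-33,25,-45],"twist": 2,"claw": 0.6},{"linear": [-33,25,-75],"twist": 2,"claw": 0.6},{"linear": [-33,25,-105],"twist": 2,"claw": 0.6},{"linear": [-33,25,-130],"twist": 2,"claw": 0.6},{"linear": [-33,25,-150],"twist": 2,"claw": 0.6},{"linear": [-33,25,-165],"twist": 2,"claw": 0.6},{"linear": [-33,25,-173],"twist": 2,"claw": 0.6},{"linear": [-33,25,-178],"twist": 2,"claw": 0.6},{"linear": [-33,25,-178],"twist": 2,"claw": 0.6}], squeeze=35)

```text
clock: 3.78
position: [0.5572, 0.1786, 0.0917]
ee_rot: [-0.001, 0.172, 0.985, -0.0]
contact_force: [0.5, -0.2, -0.4]
width: 0.051
gripper_force: 0.0
```

Emit:
drive_tool(deltas=[{"linear": [0,0,0],"twist": 0,"claw": 0},{"linear": [0,0,0],"twist": 0,"claw": 0},{"linear": [0,0,0],"twist": 0,"claw": 0},{"linear": [0,0,0],"twist": 0,"claw": 0},{"linear": [0,0,0],"twist": 0,"claw": 0},{"linear": [0,0,0],"twist": 0,"claw": 0},{"linear": [0,0,0],"twist": 0,"claw": 0},{"linear": [0,0,0],"twist": 0,"claw": 0}], squeeze=35)

```text
clock: 4.45
position: [0.5583, 0.1796, 0.0934]
ee_rot: [0.001, 0.171, 0.985, 0.0]
contact_force: [-0.6, -1.8, 5.8]
width: 0.0134
gripper_force: 38.1
```

Emit:
drive_tool(deltas=[{"linear": [0,0,5],"twist": 0,"claw": 0},{"linear": [0,0,20],"twist": 0,"claw": 0},{"linear": [0,0,45],"twist": 0,"claw": 0},{"linear": [0,0,70],"twist": 0,"claw": 0},{"linear": [0,0,90],"twist": 0,"claw": 0},{"linear": [0,0,105],"twist": 0,"claw": 0},{"linear": [0,0,115],"twist": 0,"claw": 0},{"linear": [0,0,120],"twist": 0,"claw": 0},{"linear": [0,0,120],"twist": 0,"claw": 0}], squeeze=35)

```text
clock: 5.2
position: [0.5577, 0.1799, 0.2128]
ee_rot: [0.0, 0.171, 0.985, 0.0]
contact_force: [0.3, 0.0, -2.7]
width: 0.0134
gripper_force: 37.0
```

Emit:
drive_tool(deltas=[{"linear": [-5,-15,0],"twist": 4,"claw": 0},{"linear": [-12,-40,0],"twist": 8,"claw": 0},{"linear": [-20,-68,0],"twist": 12,"claw": 0},{"linear": [-28,-96,0],"twist": 16,"claw": 0},{"linear": [-36,-124,0],"twist": 20,"claw": 0},{"linear": [-44,-150,0],"twist": 24,"claw": 0},{"linear": [-52,-175,0],"twist": 27,"claw": 0},{"linear": [-59,-195,0],"twist": 30,"claw": 0},{"linear": [-63,-207,0],"twist": 30,"claw": 0},{"linear": [-63,-212,0],"twist": 30,"claw": 0},{"linear": [-63,-212,0],"twist": 30,"claw": 0},{"linear": [-63,-212,0],"twist": 30,"claw": 0}])

```text
clock: 6.2
position: [0.4945, -0.0318, 0.2116]
ee_rot: [-0.0, -0.089, 0.996, 0.001]
contact_force: [0.4, 0.2, -2.7]
width: 0.0131
gripper_force: 36.8
```

Run:
```python
from h import *
s=sensors.get_state(); print(s['position'],s['ee_rot'],s['contact_force'],s['moment'],s['width'])
w=cam('wrist'); a=snap('wrist','g0.png'); m=cam('side'); b=snap('side','g1.png')
p=proj(m,[.494,-.032,.15])[0].astype(int); print(p)
c=cv2.resize(b[p[1]-50:p[1]+50,p[0]-50:p[0]+50],(384,384),interpolation=cv2.INTER_CUBIC)
q=cv2.resize(a,(400,300)); o=np.zeros((384,784,3),np.uint8); o[:300,:400]=q; o[:,400:]=c
cv2.imwrite('pics/g.png',cv2.cvtColor(o,cv2.COLOR_RGB2BGR))
```

```text
[ 0.49453596 -0.03184264  0.21162011] [-4.54687220e-04 -8.90278399e-02  9.96028809e-01  6.69590979e-04] [ 0.42487146  0.15502966 -2.7395054 ] [ 1.68923674e-02 -1.67046817e-02 -7.30491824e-05] 0.013060129331658196
[252 207]
```

View pics/g.png

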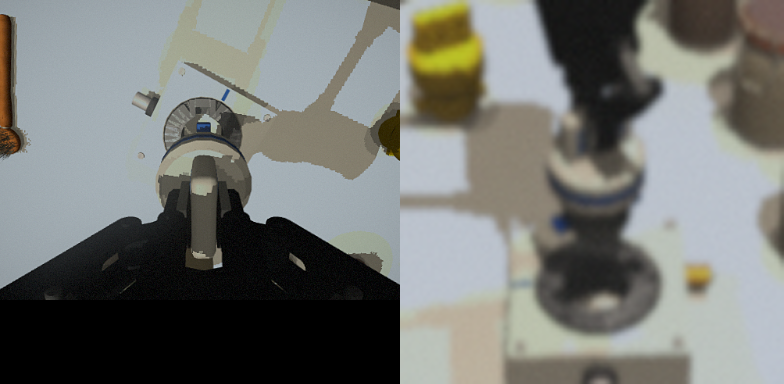

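The side crop shows the cartridge upright above the collar. In the wrist view the lug at (204,127) lies in line with the slot. I lower it gently.

Emit:
drive_tool(deltas=[{"linear": [0,0,-10],"twist": 0,"claw": 0},{"linear": [0,0,-25],"twist": 0,"claw": 0},{"linear": [0,0,-40],"twist": 0,"claw": 0},{"linear": [0,0,-50],"twist": 0,"claw": 0},{"linear": [0,0,-57],"twist": 0,"claw": 0},{"linear": [0,0,-62],"twist": 0,"claw": 0},{"linear": [0,0,-65],"twist": 0,"claw": 0},{"linear": [0,0,-67],"twist": 0,"claw": 0},{"linear": [0,0,-69],"twist": 0,"claw": 0},{"linear": [0,0,-70],"twist": 0,"claw": 0}])

```text
clock: 7.13
position: [0.4949, -0.0324, 0.1426]
ee_rot: [0.0, -0.089, 0.996, -0.0]
contact_force: [0.2, -0.2, -2.5]
width: 0.0136
gripper_force: 36.7
```

Emit:
drive_tool(deltas=[{"linear": [0,0,-1],"twist": 0,"claw": 0},{"linear": [0,0,-2],"twist": 0,"claw": 0},{"linear": [0,0,-3],"twist": 0,"claw": 0},{"linear": [0,0,-4],"twist": 0,"claw": 0},{"linear": [0,0,-5],"twist": 0,"claw": 0},{"linear": [0,0,-6],"twist": 0,"claw": 0},{"linear": [0,0,-6],"twist": 0,"claw": 0}])

```text
clock: 7.72
position: [0.4944, -0.0323, 0.1361]
ee_rot: [-0.0, -0.089, 0.996, 0.0]
contact_force: [1.0, 0.5, -2.9]
width: 0.0136
gripper_force: 36.7
```

Emit:
drive_tool(deltas=[{"linear": [0,0,-1],"twist": 0,"claw": 0},{"linear": [0,0,-2],"twist": 0,"claw": 0},{"linear": [0,0,-3],"twist": 0,"claw": 0},{"linear": [0,0,-4],"twist": 0,"claw": 0},{"linear": [0,0,-5],"twist": 0,"claw": 0},{"linear": [0,0,-5],"twist": 0,"claw": 0}])

```text
clock: 8.22
position: [0.4944, -0.0323, 0.1311]
ee_rot: [-0.0, -0.089, 0.996, 0.0]
contact_force: [-0.1, -0.6, -2.1]
width: 0.0135
gripper_force: 36.7
```

The lugs are in the slots with no resistance. I continue down to the ledge.

Emit:
drive_tool(deltas=[{"linear": [0,0,-1],"twist": 0,"claw": 0},{"linear": [0,0,-2],"twist": 0,"claw": 0},{"linear": [0,0,-3],"twist": 0,"claw": 0},{"linear": [0,0,-4],"twist": 0,"claw": 0},{"linear": [0,0,-5],"twist": 0,"claw": 0},{"linear": [0,0,-6],"twist": 0,"claw": 0},{"linear": [0,0,-7],"twist": 0,"claw": 0},{"linear": [0,0,-8],"twist": 0,"claw": 0},{"linear": [0,0,-9],"twist": 0,"claw": 0},{"linear": [0,0,-9],"twist": 0,"claw": 0}])

```text
clock: 9.05
position: [0.4944, -0.0323, 0.1221]
ee_rot: [-0.0, -0.089, 0.996, 0.0]
contact_force: [-0.2, -1.0, -2.7]
width: 0.013
gripper_force: 36.7
```

Emit:
drive_tool(deltas=[{"linear": [0,0,-0.5],"twist": 0,"claw": 0},{"linear": [0,0,-1],"twist": 0,"claw": 0},{"linear": [0,0,-1.5],"twist": 0,"claw": 0},{"linear": [0,0,-2],"twist": 0,"claw": 0},{"linear": [0,0,-2],"twist": 0,"claw": 0}])

```text
clock: 9.47
position: [0.4946, -0.0324, 0.1214]
ee_rot: [0.0, -0.089, 0.996, -0.0]
contact_force: [-2.1, 0.1, 5.7]
width: 0.0139
gripper_force: 38.1
```

The lugs are on the ledge at TCP z 0.1214, as predicted. I ease the push and turn clockwise.

Emit:
drive_tool(deltas=[{"linear": [0,0,1],"twist": 0,"claw": 0},{"linear": [0,0,1],"twist": -3,"claw": 0},{"linear": [0,0,1],"twist": -7,"claw": 0},{"linear": [0,0,1],"twist": -11,"claw": 0},{"linear": [0,0,1],"twist": -15,"claw": 0},{"linear": [0,0,1],"twist": -18,"claw": 0},{"linear": [0,0,1],"twist": -20,"claw": 0}])

```text
clock: 10.05
position: [0.495, -0.0323, 0.1214]
ee_rot: [0.001, 0.086, 0.996, 0.0]
contact_force: [-0.3, 0.8, -1.3]
width: 0.0134
gripper_force: 37.0
```

```bash
python3 -c "
from h import *
s=sensors.get_state(); print(s['moment'],s['qpos'].round(2))"
```

```text
[ 0.07873689 -0.07542074  0.04353297] [-0.21  0.26  1.86  0.    1.02 -1.6 ]
```

Emit:
drive_tool(deltas=[{"linear": [0,0,0],"twist": -4,"claw": 0},{"linear": [0,0,0],"twist": -9,"claw": 0},{"linear": [0,0,0],"twist": -14,"claw": 0},{"linear": [0,0,0],"twist": -19,"claw": 0},{"linear": [0,0,0],"twist": -24,"claw": 0},{"linear": [0,0,0],"twist": -29,"claw": 0},{"linear": [0,0,0],"twist": -34,"claw": 0},{"linear": [0,0,0],"twist": -39,"claw": 0},{"linear": [0,0,0],"twist": -44,"claw": 0},{"linear": [0,0,0],"twist": -49,"claw": 0},{"linear": [0,0,0],"twist": -53,"claw": 0},{"linear": [0,0,0],"twist": -55,"claw": 0}])

```text
clock: 11.05
position: [0.4951, -0.0324, 0.1214]
ee_rot: [0.001, 0.537, 0.844, 0.0]
contact_force: [0.2, 0.8, -1.8]
width: 0.0134
gripper_force: 37.0
```

Emit:
drive_tool(deltas=[{"linear": [0,0,-1],"twist": -2,"claw": 0},{"linear": [0,0,-1],"twist": -4,"claw": 0},{"linear": [0,0,-1],"twist": -6,"claw": 0},{"linear": [0,0,-1],"twist": -8,"claw": 0},{"linear": [0,0,-1],"twist": -10,"claw": 0},{"linear": [0,0,-1],"twist": -12,"claw": 0},{"linear": [0,0,-1],"twist": -14,"claw": 0},{"linear": [0,0,-1],"twist": -14,"claw": 0}])

```text
clock: 11.72
position: [0.4947, -0.0323, 0.1202]
ee_rot: [0.0, 0.635, 0.773, 0.0]
contact_force: [-0.6, 0.8, -2.9]
width: 0.0137
gripper_force: 36.8
```

```bash
python3 -c "
from h import *
s=sensors.get_state(); print(s['moment'],s['ee_rot'])"
```

```text
[-0.04215176  0.02591086  0.01551567] [1.45529038e-04 6.34563005e-01 7.72871110e-01 1.34941754e-04]
```

The cartridge has started to drop (z 0.1202, no contact force), so it is over the pockets. I lower it.

Emit:
drive_tool(deltas=[{"linear": [0,0,-1],"twist": 0,"claw": 0},{"linear": [0,0,-2],"twist": 0,"claw": 0},{"linear": [0,0,-3],"twist": 0,"claw": 0},{"linear": [0,0,-4],"twist": 0,"claw": 0},{"linear": [0,0,-5],"twist": 0,"claw": 0},{"linear": [0,0,-5],"twist": 0,"claw": 0}])

```text
clock: 12.22
position: [0.4946, -0.0322, 0.1164]
ee_rot: [0.0, 0.634, 0.773, 0.0]
contact_force: [-2.8, 1.8, 6.9]
width: 0.0133
gripper_force: 38.1
```

The cartridge is seated at TCP z 0.1164, 5 mm below the ledge. I ease the push, open the fingers and retreat.

Emit:
drive_tool(deltas=[{"linear": [0,0,1],"twist": 0,"claw": 0},{"linear": [0,0,1],"twist": 0,"claw": 0},{"linear": [0,0,1],"twist": 0,"claw": 0.3},{"linear": [0,0,1],"twist": 0,"claw": 0.5},{"linear": [0,0,1],"twist": 0,"claw": 0.5},{"linear": [0,0,1],"twist": 0,"claw": 0.5},{"linear": [0,0,1],"twist": 0,"claw": 0.5},{"linear": [0,0,1],"twist": 0,"claw": 0.5}])

```text
clock: 12.88
position: [0.4947, -0.0324, 0.1163]
ee_rot: [0.0, 0.634, 0.773, 0.0]
contact_force: [0.2, -0.2, -0.2]
width: 0.0426
gripper_force: 0.0
```

Emit:
drive_tool(deltas=[{"linear": [0,0,5],"twist": 0,"claw": 0.5},{"linear": [0,0,15],"twist": 0,"claw": 0.5},{"linear": [0,0,35],"twist": 0,"claw": 0.5},{"linear": [0,0,60],"twist": 0,"claw": 0.5},{"linear": [0,0,90],"twist": 0,"claw": 0.5},{"linear": [0,0,115],"twist": 0,"claw": 0.5},{"linear": [0,0,130],"twist": 0,"claw": 0.5},{"linear": [0,0,130],"twist": 0,"claw": 0.5},{"linear": [0,0,130],"twist": 0,"claw": 0.5}])

```text
clock: 13.63
position: [0.495, -0.0324, 0.2476]
ee_rot: [0.001, 0.634, 0.773, 0.001]
contact_force: [-0.8, 0.7, -0.6]
width: 0.0426
gripper_force: 0.0
```

Run:
```python
from h import *
s=sensors.get_state(); print(s['position'],s['contact_force'],s['width'],s['clock'])
a=snap('wrist','h0.png'); m=cam('side'); b=snap('side','h1.png')
p=proj(m,[.494,-.032,.09])[0].astype(int)
c=cv2.resize(b[p[1]-50:p[1]+50,p[0]-50:p[0]+50],(384,384),interpolation=cv2.INTER_CUBIC)
o=np.zeros((384,784,3),np.uint8); o[:300,:400]=cv2.resize(a,(400,300)); o[:,400:]=c
cv2.imwrite('pics/h.png',cv2.cvtColor(o,cv2.COLOR_RGB2BGR))
```

```text
[ 0.49498674 -0.03238205  0.24764095] [-0.81606012  0.72614937 -0.5869364 ] 0.04261865477609464 13.6333
```

View pics/h.png

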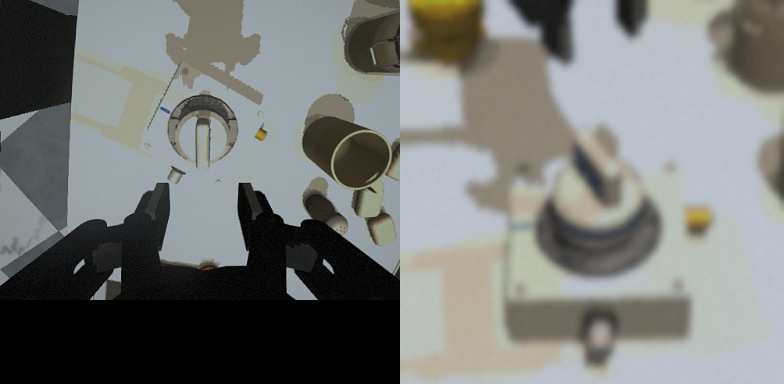

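The picture shows the cartridge upright and seated in the collar, with the wing at wrist (203,145) a quarter turn round and the gripper clear. I hand in.

```bash
python3 -c "
from rig import manip
print(manip.sign_off())"
```

```text
the job is handed in; nothing more can be done
None
```

The cartridge went down through the slots, turned a quarter turn clockwise and dropped 5 mm into its locking pockets. It was then released, the gripper was clear, and I handed the job in at about 14 s; sign-off gave no verdict.

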